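Find the pitch comb that fits the lead screw

ROBOT

A 6-joint arm with a two-finger parallel gripper is mounted at the origin on the work surface. World frame = base frame: x ahead of the robot, y to its left, z up, the work surface at z = 0. Lengths are in m, angles in rad, forces in N, time in s.
With the tool pointing down it reaches from about 0.275 to 0.875 m from the base axis. Payload 12.5 kg.
Tool frame: the origin (TCP) lies at the very end of the fingers, on their centre line; the grasp point (between the pads) lies 19 mm behind it (arm.tcp_to_grasp is the distance from the TCP to the grasp point, in m); z points along the fingers, y is the direction in which the jaws open and shut (so a half turn about z gives the same grasp; the last joint's range is limited). The gripper opens to 85 mm and grips with 20 to 120 N. Pads are 22 mm wide; open, the fingers measure 114 mm over their backs; the gripper's body (76 mm by 85 mm) begins 54 mm behind the grasp point. The pads swing forward as they close: fully open they stand 13 mm farther back than shut.
Start: joints at [1.244, 0.351, 1.652, -0, 1.139, -0.085], TCP at [0.132, 0.534, 0.231] pointing down, gripper open.
Joint ranges: [-2.75, 2.75], [-0.79, 2.1], [0.01, 2.65], [-1.57, 4.71], [0.07, 3.14], [-2.87, 2.87]. Speed limits (rad/s): [2.22, 2.22, 2.79, 3.14, 3.14, 3.14].

INTERFACE

Orientations are given as a unit quaternion [w, x, y, z].
In Python, from bench import arm gives the robot as it stands. The module is installed in compiled form; this text tells all that it offers.
- The arm moves only by the shell command python3 -m jog 'ROWS' [FORCE]. ROWS is text: rows parted by semicolons, each of 7 numbers parted by spaces: the turn, a rotation vector about the tool's x, y, z in rad, then the shift along the tool's x, y, z in cm, then the finger opening in cm, from 0 to 8.54. A call has exactly 10 rows; each row shifts and turns the commanded pose from where the row before left it, along the tool's axes as they then stand; what a row does not reach is not made up. A row lasts 1/8 s, in which the tool goes at most 62.5 mm and 10.7 degrees, less where a joint would pass 70% of its speed; a pose out of reach is approached as far as the arm can. A call with a gripper value outside its range is refused whole. The fingers move at their own pace and stop on an object; FORCE is the grip in N (left out, the last holds). Time passes only in rows, so rows that do not move let the fingers close, or fill a call up. It gives the time, the measured TCP pose, the force and the opening at its end, in the units of the state.
- arm.state(): the state, without advancing time (a new reading comes with each control period).
- arm.get_image(name): name is "side" or "top" or "wrist"; returns a dict with "img" (400x640x3 uint8, red, green, blue), "depth" (400x640 float32, m along the optical axis (not along the pixel's ray), 0 where there is no reading), "mtx" (3x3 intrinsics, pixels), "R" (3x3) and "t" (3): a world point X has camera coordinates R X + t. Camera axes: x right, y down, z forward; pixel columns grow to the right and rows downward; lengths in m; the calibration is good to about 2 mm. A picture is of the moment at which its call begins.
- arm.job_done(): hands the job in, once; it reports no verdict.
The state is a dict: "time": time; "q": joint angles; "joint_vel": joint speeds; "tau": joint torques, N m; "eef_pos": TCP position; "eef_rot": TCP orientation; "wrist_force": force on the tool from outside, world axes, zero at the start; "wrist_torque": the same for the moment, N m; "opening": finger opening in m.
Only numpy, scipy, OpenCV 4.12 (cv2) and the standard library are available. Lean on these libraries where they do the work, as an engineer would, in place of code of your own. Each camera call takes 0.05 s, during which the arm holds its last target. There are 200 camera calls.

TASK

Slide the pitch-comb leaves against the front screw of the checking fixture to find the one leaf whose teeth sink fully into the thread, and leave that leaf fully home in the thread. Draw the other two leaves all the way back against the rear stop in their lanes, and leave the other things on the bench where they are.

Things in the scene. Friction and masses are not known exactly. Their poses are not given: they have to be found in the camera images.
- fixture: Checking fixture fixed to the table, 325 (x) by 424 mm (y). Origin on the table, below the rear stop's face, middle lane; x points level from the stop to the thread, away from the robot; z up. A white deck 30 mm above the table has three lanes along x, centred at y = -120, 0, +120 mm, between blue rails 8 mm high over the deck. A leaf in a lane has 0.6 mm play each side: it slides only along x.
- thread (a point): Crest line of the front screw (the one to check), middle lane: fixture x = 140 mm, 33 mm above the table. The steel lead screw is fixed, 40 mm in diameter, along y across all lanes, its top 53 mm above the table (end blocks 62 mm), grooves 6 mm deep. In every lane a leaf of its pitch meets its grooves. Two spare screws behind it play no part; which of the three lies in front varies.
- rear_stop (a point): Top edge of the rear stop's face, middle lane: fixture x = 0. A dark bar across all lanes at the robot's end, 12 mm thick, 8 mm high over the deck. A leaf drawn fully back rests its rear edge on it: the leaf's origin is then at fixture x = 45 mm.
- home_mark (a point): Where the origin of a fitting leaf lies when fully home (here for the middle lane): fixture x = 95 mm, at deck height. The plate's front edge then meets the thread's crests. A leaf of the wrong pitch is stopped about 5 mm short of this, its origin near x = 90 mm, however hard it is pushed.
- leaf_red: Comb leaf with a red rib, loose in one lane. Aluminium plate 90 (x) x 96 (y) x 6 mm lying flat, 5.5 mm teeth on its +x edge; origin under the plate's centre, axes as the fixture's. The rib, 60 mm long (y), 10 mm thick, centred at x = -30 mm, stands 6 to 32 mm above the underside: push its rear face to advance the leaf, its front face to draw it back. 0.13 to 0.25 kg, slides easily (under 2 N).
- leaf_yellow: Comb leaf with a yellow rib, in another of the lanes (which leaf lies in which lane varies): same plate, rib, mass and origin as leaf_red, but teeth of another pitch.
- leaf_green: Comb leaf with a green rib, in another of the lanes (which leaf lies in which lane varies): same plate, rib, mass and origin as leaf_red, but teeth of another pitch.
- amber_bottle: Bystander: brown glass bottle with a blue cap, 86 mm across, 160 mm tall; origin under its centre.
- red_cap_jar: Bystander: clear jar with a red cap, 70 mm across, 110 mm tall; origin under its centre.
- well_plate: Bystander: grey well plate 127 x 85 x 18 mm lying on the table; origin under its centre.
- wrench: Bystander: steel wrench 160 mm long lying on the table.
- screwdriver: Bystander: screwdriver with a blue handle, 170 mm long, lying in front of the fixture (on the robot's side).
- beaker: Bystander: glass beaker 80 mm across, 95 mm tall; origin under its centre.
Things that resemble listed ones, but are neither listed nor needed, are in the scene too. What is shaped like the leaf_green but blue or orange is not meant.

How it is judged:
By the outcome, as a careful person would: the job done as asked, in the order asked, and still so for the second after the job is handed in, with the robot touching nothing.
It also fails if it takes over 51 s, if anything falls off the work surface, if the arm or the gripper's body presses on something with over 40 N, if the wrist force passes 120 N, or if a joint passes its speed limit or range.

## Working session

There is one attempt and no reset: what is moved stays moved. The work goes in short steps, Python scripts to look and compute and a shell command to move; the robot and the scene stay as the last step left them, time stands still between calls to the robot, and variables do not carry over. Pictures are saved under pics/ and viewed, about 8 in all and at most 12, crops included, and the job is handed in when it is done.

```bash
mkdir -p pics; cat > h.py <<'E'
import numpy as np, cv2
from bench import arm
def grab(n,f=None):
    d=arm.get_image(n)
    if f: cv2.imwrite('pics/'+f,d['img'][:,:,::-1])
    return d
def pts(d):
    v,u=np.mgrid[0:400,0:640]; z=d['depth']
    c=np.linalg.inv(d['mtx'])@np.stack([u.ravel(),v.ravel(),np.ones(u.size)])*z.ravel()
    return ((c.T-d['t'])@d['R']).reshape(400,640,3)
def ray(d,u,v,h):
    c=d['R'].T@np.linalg.inv(d['mtx'])@np.array([u,v,1.]); o=-d['R'].T@d['t']
    return o+c*(h-o[2])/c[2]
E
python3 - <<'E'
from h import *
for n in('top','side'):
    d=grab(n,n+'0.png'); print(n,-d['R'].T@d['t'])
s=arm.state();print(s['eef_pos'],s['eef_rot'],s['time'],s['opening'])
E
```

```text
top [ 0.29124885 -0.03197083  1.37761633]
side [ 0.01565342 -0.59318869  0.7083671 ]
[0.13157745 0.53372498 0.23083001] [-1.12639161e-04  1.20620647e-01  9.92698541e-01 -5.03301726e-04] 0.1 0.08532939670611592
```

View pics/top0.png

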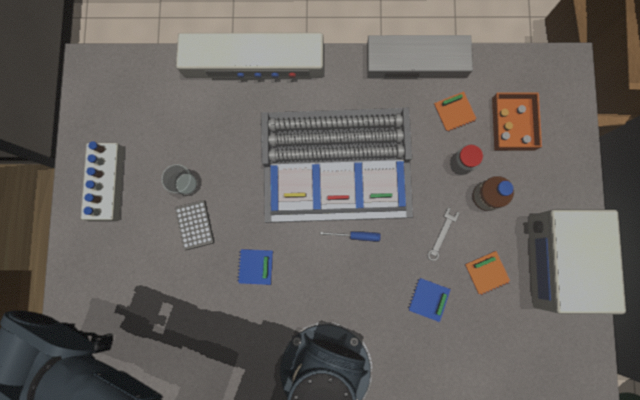

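View pics/side0.png

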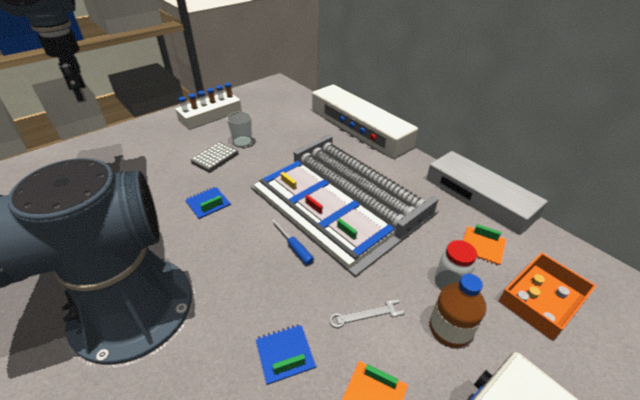

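```bash
python3 - <<'E'
from h import *
d=grab('top'); im=d['img']; 
cv2.imwrite('pics/c1.png',cv2.resize(im[100:230,255:420],None,fx=4.6,fy=4.6,interpolation=cv2.INTER_CUBIC)[:,:,::-1])
hsv=cv2.cvtColor(im,cv2.COLOR_RGB2HSV); P=pts(d)
roi=np.zeros((400,640),bool); roi[155:215,265:412]=1
for n,lo,hi in(('yellow',18,35),('red',0,6),('green',50,80),('rail',105,125)):
    m=(hsv[...,0]>=lo)&(hsv[...,0]<=hi)&(hsv[...,1]>130)&(hsv[...,2]>60)&roi
    k,l,st,c=cv2.connectedComponentsWithStats(m.astype(np.uint8))
    for i in range(1,k):
        if st[i,4]>25:
            z=0.062 if n!='rail' else .038
            r=cv2.minAreaRect(np.argwhere(l==i)[:,::-1].astype(np.float32))
            print(n,st[i],c[i].round(1),ray(d,*c[i],z).round(4),'depth z',np.median(P[l==i],0).round(4)); print([ray(d,*q,z)[:2].round(4) for q in cv2.boxPoints(r)])
E
```

```text
red [328 196  20   3  46] [337.4 197. ] [ 0.472  -0.0339  0.062 ] depth z [ 0.4719 -0.0329  0.0623]
[array([ 0.4746, -0.008 ]), array([ 0.4747, -0.0605]), array([ 0.4691, -0.0605]), array([ 0.469, -0.008])]
rail [397 162   8  44 210] [400.5 183.3] [ 0.5146 -0.212   0.038 ] depth z [ 0.5129 -0.2116  0.0383]
[array([ 0.5756, -0.2026]), array([ 0.5764, -0.2171]), array([ 0.4531, -0.2215]), array([ 0.4522, -0.2072])]
rail [313 165   7  43 197] [315.9 184.3] [0.5113 0.0269 0.038 ] depth z [0.5154 0.0267 0.0377]
[array([0.5667, 0.0364]), array([0.5671, 0.0214]), array([0.4468, 0.0173]), array([0.4463, 0.0321])]
rail [355 164   7  43 184] [358.1 182.4] [ 0.5169 -0.0926  0.038 ] depth z [ 0.5212 -0.0921  0.0384]
[array([ 0.5698, -0.0832]), array([ 0.5705, -0.0981]), array([ 0.4499, -0.1026]), array([ 0.4492, -0.0879])]
rail [271 167   6  43 216] [274.  187.9] [0.5008 0.1452 0.038 ] depth z [0.5004 0.1451 0.039 ]
[array([0.561 , 0.1549]), array([0.561 , 0.1407]), array([0.4409, 0.1383]), array([0.4408, 0.1524])]
```

View pics/c1.png

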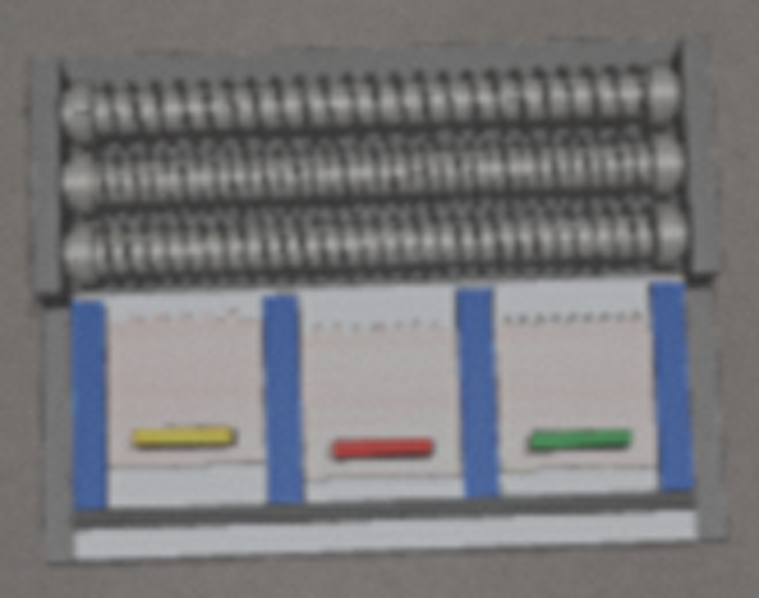

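```bash
python3 -m jog '0 0 .185 0 0 0 8.5;0 0 .185 0 0 0 8.5;0 0 .185 0 0 0 8.5;0 0 .185 0 0 0 8.5;0 0 .185 0 0 0 8.5;0 0 .185 0 0 0 8.5;0 0 .183 0 0 0 8.5;0 0 0 -5.2 2.6 -.6 8.5;0 0 0 -5.2 2.6 -.6 8.5;0 0 0 -5.2 2.6 -.6 8.5'
python3 -m jog '0 0 0 -5.2 2.6 -.6 3;0 0 0 -5.2 2.6 -.6 3;0 0 0 -5.2 2.6 -.6 3;0 0 0 -5.2 2.6 -.6 3;0 0 0 -5.2 2.6 -.6 3;0 0 0 -5.2 2.6 -.6 3;0 0 0 -5.2 2.6 -.6 3;0 0 0 -5.2 2.6 -.6 3;0 0 0 0 0 0 3;0 0 0 0 0 0 3'
python3 - <<'E'
from h import *
d=grab('wrist','w1.png'); print(-d['R'].T@d['t']); print(d['R']); s=arm.state(); print(s['eef_pos'],s['eef_rot'],s['opening'],s['q'])
E
```

```text
time: 1.4
eef_pos: [0.2157, 0.3793, 0.2493]
eef_rot: [0.0, 0.694, 0.72, -0.0]
wrist_force: [1.0, 0.1, 0.4]
opening: 0.0846
time: 2.65
eef_pos: [0.4376, -0.0271, 0.2969]
eef_rot: [-0.0, 0.694, 0.72, -0.0]
wrist_force: [-0.0, -0.3, -0.8]
opening: 0.03
[0.43694049 0.03847894 0.44011249]
[[ 9.99355282e-01  3.58958028e-02 -7.15270405e-04]
 [ 3.48567564e-02 -9.65268352e-01  2.58924729e-01]
 [ 8.60388312e-03 -2.58782728e-01 -9.65897237e-01]]
[ 0.4375363  -0.02660495  0.29703548] [-3.63206460e-04  6.94054576e-01  7.19922285e-01 -1.33027731e-04] 0.03012198480744836 [-1.67128235e-01  7.42360640e-02  1.83243482e+00  2.01787365e-04
  1.23567154e+00 -2.03779180e-01]
```

View pics/w1.png

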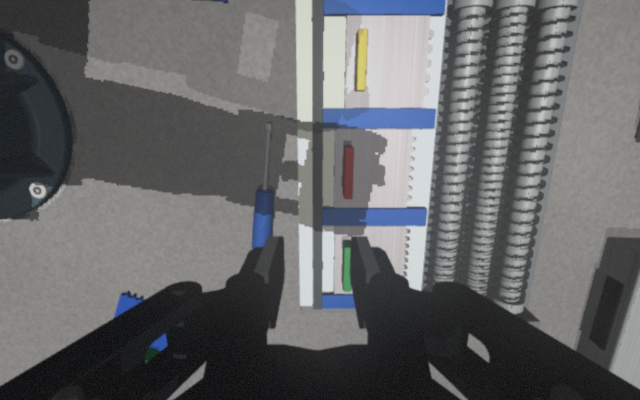

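```bash
cat >> h.py <<'E'
Y=0.036; O=np.array([0.447,-0.035])
def fx(p): # world xy -> fixture frame (approx)
    e=np.asarray(p)[...,:2]-O; c,s=np.cos(Y),np.sin(Y)
    return np.stack([e[...,0]*c+e[...,1]*s,-e[...,0]*s+e[...,1]*c],-1)
def ribs(d,roi,zt=.062):
    hsv=cv2.cvtColor(d['img'],cv2.COLOR_RGB2HSV); P=pts(d); R={}
    for n,lo,hi in(('yellow',18,35),('red',0,8),('green',50,80)):
        h=hsv[...,0]; m=((h>=lo)&(h<=hi)|((n=='red')&(h>172)))&(hsv[...,1]>110)&(hsv[...,2]>40)&roi&(abs(P[...,2]-zt)<.005)
        if m.sum()<30: continue
        q=fx(P[m]); a=np.percentile(q,[2,50,98],axis=0)*1000
        R[n]=a; print(n,m.sum(),'x',a[:,0].round(1),'y',a[:,1].round(1),'z',np.median(P[m][:,2]).round(4),'world',np.median(P[m],0).round(4))
    return R
E
python3 - <<'E'
from h import *
d=grab('wrist'); roi=np.zeros((400,640),bool); roi[:330,325:450]=1
ribs(d,roi); P=pts(d)
F=fx(P)*1000
for row in (70,90,165,195,255):   # profile along a row: x, z
    print(row,[(u,int(F[row,u,0]*10)/10,round(P[row,u,2]*1000)) for u in range(294,450,5)])
cv2.imwrite('pics/c2.png',cv2.resize(d['img'][:310,295:595],None,fx=1.9,fy=1.9,interpolation=cv2.INTER_CUBIC)[:,:,::-1])
hsv=cv2.cvtColor(d['img'],cv2.COLOR_RGB2HSV)
m=(hsv[...,0]>100)&(hsv[...,0]<125)&(hsv[...,1]>130)&(abs(P[...,2]-.038)<.004)&roi
k,l,st,c=cv2.connectedComponentsWithStats(m.astype(np.uint8))
for i in range(1,k):
    if st[i,4]>100: 
        q=F[l==i]; p=np.polyfit(q[:,0],q[:,1],1); print('rail',st[i],np.percentile(q,[1,50,99],axis=0).round(1).tolist(),'slope',p[0].round(4))
E
```

```text
yellow 481 x [34.4 38.5 42.6] y [ 92.9 121.6 147.9] z 0.0626 world [0.4811 0.0878 0.0626]
red 92 x [24.5 27.3 30.5] y [-25.6 -10.6  20.8] z 0.0626 world [ 0.4745 -0.0446  0.0626]
green 166 x [25.8 28.8 32.3] y [-145.8 -124.7  -92.5] z 0.0627 world [ 0.4802 -0.1587  0.0627]
70 [(294, -35.6, 1), (299, -28.0, 30), (304, -22.4, 30), (309, -16.7, 30), (314, -10.9, 39), (319, -5.3, 38), (324, 0.3, 31), (329, 5.9, 31), (334, 11.6, 31), (339, 17.3, 31), (344, 22.8, 33), (349, 28.1, 37), (354, 33.6, 38), (359, 36.3, 62), (364, 41.7, 62), (369, 50.6, 36), (374, 56.3, 35), (379, 62.1, 34), (384, 67.2, 37), (389, 72.8, 37), (394, 78.4, 37), (399, 83.8, 38), (404, 89.9, 36), (409, 95.3, 37), (414, 101.1, 36), (419, 106.0, 38), (424, 112.0, 37), (429, 119.3, 31), (434, 125.0, 31), (439, 130.7, 31), (444, 142.6, 14), (449, 145.3, 22)]
90 [(294, -35.9, 2), (299, -28.3, 31), (304, -22.6, 30), (309, -16.8, 30), (314, -10.9, 39), (319, -5.3, 38), (324, 0.4, 31), (329, 6.2, 31), (334, 12.0, 30), (339, 17.7, 30), (344, 23.5, 31), (349, 28.8, 36), (354, 33.7, 43), (359, 37.0, 63), (364, 42.0, 65), (369, 5
[... 1632 characters left out ...]
 315), (359, 8.4, 321), (364, 10.4, 321), (369, 12.2, 322), (374, 15.8, 312), (379, 17.8, 312), (384, 19.8, 312), (389, 85.4, 37), (394, 92.2, 36), (399, 98.0, 38), (404, -7.5, 440), (409, 113.0, 31), (414, 119.8, 30), (419, 126.3, 30), (424, 138.8, 13), (429, 141.7, 24), (434, 143.9, 36), (439, 147.3, 44), (444, 152.4, 47), (449, 158.6, 47)]
rail [ 325    0  120   16 1730] [[1.9, 169.4], [65.9, 176.4], [126.0, 183.2]] slope -0.0057
rail [ 338  110   97   18 1316] [[20.0, 50.9], [82.4, 58.9], [125.8, 70.1]] slope 0.0332
rail [363 210  63  15 895] [[52.5, -68.5], [89.2, -59.0], [125.9, -49.6]] slope 0.0048
rail [325 295  30  13 354] [[3.4, -186.8], [22.0, -177.9], [41.2, -168.9]] slope -0.043
```

View pics/c2.png

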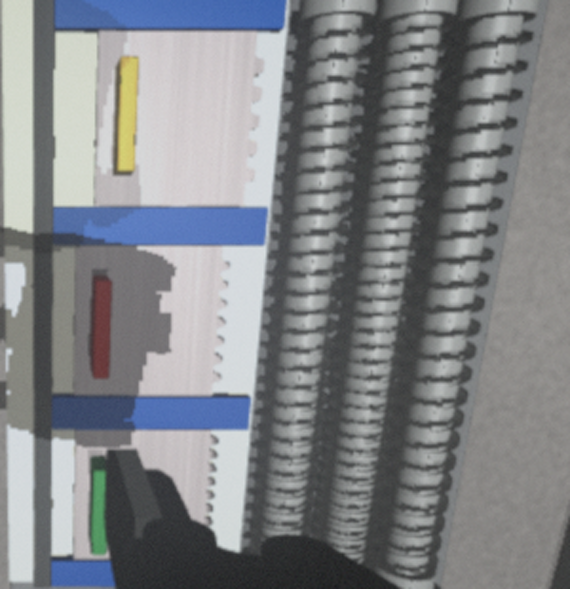

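```bash
python3 -m jog '0 0 0 -.85 3.65 0 3;0 0 0 0 0 5 3;0 0 0 0 0 5 3;0 0 0 0 0 5 3;0 0 0 0 0 5 3;0 0 0 0 0 3 3;0 0 0 0 0 1.5 3;0 0 0 0 0 .9 3;0 0 0 0 0 0 2.2;0 0 0 0 0 0 2.2'
python3 - <<'E'
from h import *
d=grab('wrist','w2.png'); roi=np.ones((400,640),bool); ribs(d,roi); s=arm.state(); print(s['eef_pos'],fx(s['eef_pos']),s['wrist_force'],s['opening'])
E
```

```text
time: 4.0
eef_pos: [0.4754, -0.0346, 0.0442]
eef_rot: [0.001, 0.694, 0.72, 0.0]
wrist_force: [-0.3, -0.6, 0.3]
opening: 0.0219
yellow 760 x [34.3 38.8 43.4] y [90.7 95.  98.8] z 0.0625 world [0.4824 0.0613 0.0625]
red 3088 x [23.7 28.  32.5] y [-27.3   4.   29.9] z 0.0625 world [ 0.475  -0.0299  0.0625]
[ 0.47536402 -0.03457447  0.04411251] [ 0.02836095 -0.00059563] [-0.57658047  0.01804183 -0.19915917] 0.02210884210246493
```

View pics/w2.png

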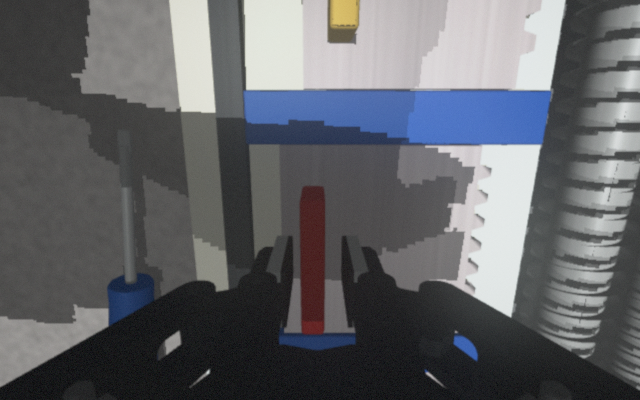

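```bash
python3 -m jog '0 0 0 0 .5 0 2.2;0 0 0 0 1 0 2.2;0 0 0 0 1 0 2.2;0 0 0 0 .7 0 2.2;0 0 0 0 .2 0 2.2;0 0 0 0 .2 0 2.2;0 0 0 0 .1 0 2.2;0 0 0 0 .1 0 2.2;0 0 0 0 0.1 0 2.2;0 0 0 0 0 0 2.2'
python3 - <<'E'
from h import *
d=grab('wrist','w3.png'); roi=np.ones((400,640),bool); ribs(d,roi); s=arm.state(); print(fx(s['eef_pos']),s['wrist_force'],s['opening'])
E
```

```text
time: 5.3
eef_pos: [0.514, -0.0331, 0.0434]
eef_rot: [0.0, 0.694, 0.72, 0.0]
wrist_force: [-0.4, -0.3, -0.4]
opening: 0.0221
yellow 786 x [34.9 39.4 43.8] y [90.5 94.6 98.5] z 0.0625 world [0.483  0.061  0.0625]
red 3179 x [58.1 62.6 67. ] y [-27.2   4.   30. ] z 0.0625 world [ 0.5094 -0.0287  0.0625]
[ 0.0670338  -0.00055445] [-0.36194267 -0.19762031  0.32553058] 0.02200302144789929
```

```bash
python3 -m jog '0 0 0 0 .1 0 2.2;0 0 0 0 .1 0 2.2;0 0 0 0 0 0 2.2;0 0 0 0 0 0 2.2;0 0 0 0 0 0 2.2;0 0 0 0 0 0 2.2;0 0 0 0 0 0 2.2;0 0 0 0 0 0 2.2;0 0 0 0 0 0 2.2;0 0 0 0 0 0 2.2'
python3 - <<'E'
from h import *
d=grab('wrist','w4.png'); roi=np.ones((400,640),bool); ribs(d,roi); s=arm.state(); print(fx(s['eef_pos']),s['wrist_force'],s['opening'])
E
```

```text
time: 6.6
eef_pos: [0.5151, -0.033, 0.0433]
eef_rot: [-0.001, 0.694, 0.72, -0.001]
wrist_force: [-5.1, -0.6, 5.1]
opening: 0.0221
yellow 799 x [35.  39.4 43.8] y [90.6 94.6 98.6] z 0.0624 world [0.4829 0.061  0.0624]
red 3208 x [59.2 63.7 68.2] y [-27.3   4.1  30. ] z 0.0625 world [ 0.5106 -0.0287  0.0625]
[ 0.06814237 -0.00046745] [-4.77352534 -0.64404989  5.25313798] 0.022061358021072605
```

View pics/w4.png

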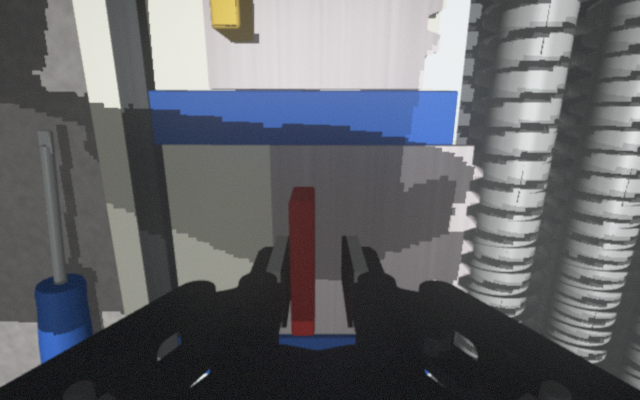

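```bash
python3 - <<'E'
from h import *
im=cv2.imread('pics/w4.png')
a=cv2.resize(im[140:300,400:560],(640,640),interpolation=cv2.INTER_CUBIC); a=cv2.convertScaleAbs(a,alpha=1.5,beta=20)
cv2.imwrite('pics/c3.png',a[:600])
d=grab('wrist'); g=cv2.cvtColor(d['img'],cv2.COLOR_RGB2GRAY); P=pts(d); F=fx(P)*1000
for r in (160,180,200,70,50): print(r,'stop',[(u,g[r,u].item(),round(P[r,u,2]*1000),round(F[r,u,0].item(),1), round(fx(ray(d,u,r,.038))[0]*1000,1)) for u in range(120,182,4)])
# screw axis: points near top, several y
m=(P[...,2]>.045)&(P[...,2]<.056)&(F[...,0]>130)&(F[...,0]<190)
print('ztop',np.percentile(P[m][:,2],[50,90,98]),'x of top',np.median(F[m&(P[...,2]>.051)][:,0]))
for x0,x1 in((120,130),(130,135),(135,140),(140,145),(145,150),(150,155),(155,160),(160,165),(165,170),(170,175)):
    k=(F[...,0]>x0)&(F[...,0]<x1)&(P[...,2]<.06)&(F[...,1]>0)&(F[...,1]<90); print(x0,k.sum(),np.percentile(P[k][:,2]*1000,[10,50,90,97]).round(1) if k.any() else '')
E
```

```text
160 stop [(120, 105, 31, -20.9, np.float64(-17.0)), (124, 106, 30, -19.6, np.float64(-15.3)), (128, 71, 38, -13.7, np.float64(-13.5)), (132, 49, 39, -11.2, np.float64(-11.8)), (136, 49, 38, -10.2, np.float64(-10.0)), (140, 49, 38, -8.1, np.float64(-8.2)), (144, 46, 38, -6.3, np.float64(-6.5)), (148, 47, 39, -4.0, np.float64(-4.7)), (152, 51, 38, -2.8, np.float64(-2.9)), (156, 47, 37, -1.5, np.float64(-1.2)), (160, 46, 33, -1.7, np.float64(0.6)), (164, 96, 30, -1.5, np.float64(2.4)), (168, 104, 31, 1.1, np.float64(4.1)), (172, 107, 30, 2.4, np.float64(5.9)), (176, 108, 30, 4.3, np.float64(7.6)), (180, 107, 32, 6.8, np.float64(9.4))]
180 stop [(120, 107, 30, -23.0, np.float64(-18.4)), (124, 106, 30, -21.4, np.float64(-16.6)), (128, 105, 30, -19.4, np.float64(-14.8)), (132, 54, 40, -12.1, np.float64(-13.0)), (136, 48, 38, -11.0, np.float64(-11.2)), (140, 51, 39, -9.0, np.float64(-9.4)), (144, 49, 39, -7.4, np.float64(-7.7)), (148, 50, 39, -5.5, np.float64(-5.9)), (152, 46, 39, -3.6, np.float64(-4.1)), (156, 54, 39, -2.0, np.float64(-2.3)), (160, 46, 35, -1.7, np.float64(-0.5)), (164, 46
[... 1766 characters left out ...]
float64(1.1)), (152, 207, 31, -0.3, np.float64(2.7)), (156, 231, 30, 0.9, np.float64(4.3)), (160, 231, 30, 2.5, np.float64(6.0)), (164, 231, 31, 4.6, np.float64(7.6)), (168, 232, 31, 6.3, np.float64(9.2)), (172, 231, 30, 7.8, np.float64(10.8)), (176, 231, 31, 9.7, np.float64(12.5)), (180, 232, 32, 11.7, np.float64(14.1))]
ztop [0.04694183 0.04817635 0.05039315] x of top 161.33447968716314
120 4296 [30.5 36.6 38.7 39.4]
130 1544 [30.4 36.3 37.3 37.7]
135 1022 [35.5 36.5 37.3 37.7]
140 2851 [12.4 32.7 37.2 38.6]
145 5858 [13.6 40.6 44.3 45.1]
150 3841 [15.7 46.  47.4 47.9]
155 2824 [46.6 47.4 48.4 48.8]
160 2163 [46.1 47.  47.9 48.8]
165 1166 [43.3 45.1 46.9 49.8]
170 558 [37.6 41.7 46.1 47.7]
```

View pics/c3.png

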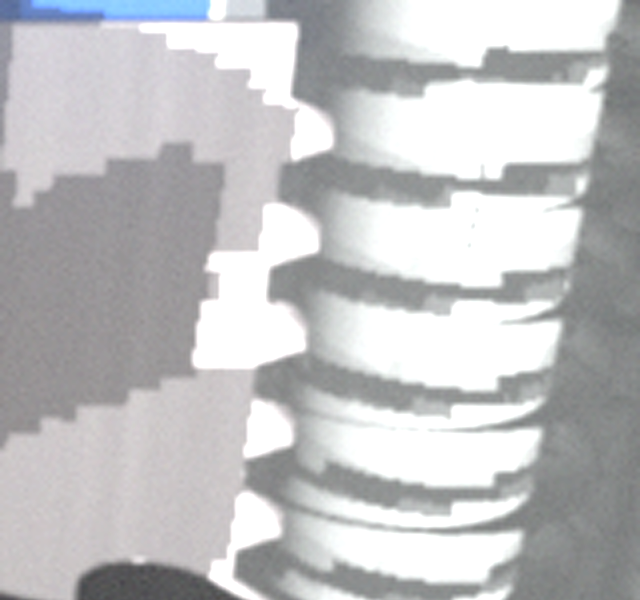

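```bash
python3 -m jog '0 0 0 0 .1 0 2.2;0 0 0 0 .1 0 2.2;0 0 0 0 0 0 2.2;0 0 0 0 0 0 2.2;0 0 0 0 0 0 2.2;0 0 0 0 0 0 2.2;0 0 0 0 0 0 2.2;0 0 0 0 0 0 2.2;0 0 0 0 0 0 2.2;0 0 0 0 0 0 2.2'
python3 - <<'E'
from h import *
d=grab('wrist'); roi=np.ones((400,640),bool); ribs(d,roi); s=arm.state(); print(fx(s['eef_pos']),s['wrist_force'],s['opening'])
E
```

```text
time: 7.95
eef_pos: [0.5152, -0.033, 0.0431]
eef_rot: [-0.002, 0.694, 0.72, -0.002]
wrist_force: [-15.9, -1.4, 13.3]
opening: 0.0222
yellow 802 x [34.9 39.4 43.8] y [90.5 94.7 98.6] z 0.0625 world [0.483  0.061  0.0625]
red 3226 x [59.2 63.8 68.3] y [-27.5   3.9  30. ] z 0.0625 world [ 0.5107 -0.0288  0.0625]
[ 0.06821339 -0.00040336] [-16.12654874  -1.75259773  14.50183112] 0.02244470065916217
```

```bash
python3 -m jog '0 0 0 0 -.4 0 2.6;0 0 0 0 -.3 0 2.6;0 0 0 0 0 0 2.8;0 0 0 0 0 -2 3;0 0 0 0 0 -3 3;0 0 0 6 -1.2 0 3;0 0 0 6 -1.2 0 3;0 0 0 0 0 0 3;0 0 0 0 0 0 3;0 0 0 0 0 0 3'
python3 - <<'E'
from h import *
d=grab('wrist'); roi=np.ones((400,640),bool); ribs(d,roi); s=arm.state(); print(fx(s['eef_pos']),s['eef_pos'],s['wrist_force'],s['opening'])
E
```

```text
time: 9.25
eef_pos: [0.483, 0.0848, 0.0933]
eef_rot: [0.0, 0.695, 0.719, 0.0]
wrist_force: [0.0, 0.1, 0.3]
opening: 0.0303
yellow 1504 x [35.  39.2 43.5] y [ 92.6 121.1 147.4] z 0.0626 world [0.4818 0.0874 0.0626]
[0.04018848 0.11843533] [0.48289969 0.08480506 0.09324473] [-0.27535563  0.35442721  0.58758679] 0.029753569758678242
```

```bash
python3 -m jog '0 0 0 0 -.1 2.5 2.6;0 0 0 0 0 2 2.6;0 0 0 0 0 .5 2.2;0 0 0 0 0 0 2.2;0 0 0 0 .8 0 2.2;0 0 0 0 .8 0 2.2;0 0 0 0 .4 0 2.2;0 0 0 0 .2 0 2.2;0 0 0 0 .2 0 2.2;0 0 0 0 0 0 2.2'
python3 -m jog '0 0 0 0 .1 0 2.2;0 0 0 0 0 0 2.2;0 0 0 0 0 0 2.2;0 0 0 0 0 0 2.2;0 0 0 0 0 0 2.2;0 0 0 0 0 0 2.2;0 0 0 0 0 0 2.2;0 0 0 0 0 0 2.2;0 0 0 0 0 0 2.2;0 0 0 0 0 0 2.2'
python3 - <<'E'
from h import *
d=grab('wrist','w5.png'); roi=np.ones((400,640),bool); ribs(d,roi); s=arm.state(); print(fx(s['eef_pos']),s['eef_pos'],s['wrist_force'],s['opening'])
E
```

```text
time: 10.55
eef_pos: [0.5054, 0.0867, 0.0433]
eef_rot: [-0.0, 0.694, 0.72, -0.0]
wrist_force: [-3.9, 0.1, 1.4]
opening: 0.0225
time: 11.8
eef_pos: [0.5054, 0.0867, 0.0432]
eef_rot: [-0.001, 0.694, 0.72, -0.001]
wrist_force: [-7.4, -0.1, 6.1]
opening: 0.022
yellow 3188 x [53.8 58.4 62.9] y [ 93.1 124.1 150.1] z 0.0625 world [0.5009 0.0911 0.0625]
[0.06282732 0.11950568] [0.50548534 0.08668955 0.0431898 ] [-6.1105847   0.01232489  5.59234706] 0.02240238102632968
```

```bash
python3 -m jog '0 0 0 0 -.6 0 2.2;0 0 0 0 -1 0 2.2;0 0 0 0 -1 0 2.2;0 0 0 0 -1 0 2.2;0 0 0 0 -.8 0 2.2;0 0 0 0 -.4 0 2.2;0 0 0 0 -.3 0 2.2;0 0 0 0 -.2 0 2.2;0 0 0 0 -.1 0 2.2;0 0 0 0 0 0 2.2'
python3 -m jog '0 0 0 0 -.1 0 2.2;0 0 0 0 -.1 0 2.2;0 0 0 0 0 0 2.2;0 0 0 0 0 0 2.2;0 0 0 0 0 0 2.2;0 0 0 0 0 0 2.2;0 0 0 0 0 0 2.2;0 0 0 0 0 0 2.2;0 0 0 0 0 0 2.2;0 0 0 0 0 0 2.2'
python3 - <<'E'
from h import *
d=grab('wrist','w6.png'); roi=np.ones((400,640),bool); ribs(d,roi); s=arm.state(); print(fx(s['eef_pos']),s['eef_pos'],s['wrist_force'],s['opening'])
E
```

```text
time: 13.1
eef_pos: [0.4526, 0.0848, 0.0433]
eef_rot: [0.0, 0.694, 0.72, 0.0]
wrist_force: [2.0, -0.0, 1.5]
opening: 0.022
time: 14.35
eef_pos: [0.4504, 0.0847, 0.0433]
eef_rot: [-0.0, 0.694, 0.72, -0.0]
wrist_force: [1.2, -0.4, 0.2]
opening: 0.0221
yellow 3245 x [10.6 15.2 19.9] y [ 93.  124.2 150.2] z 0.0625 world [0.4578 0.0897 0.0625]
[0.00772341 0.11947396] [0.45041827 0.08467453 0.04321951] [1.20644084 0.04740809 0.68589596] 0.021732574811932866
```

```bash
python3 -m jog '0 0 0 0 -.1 0 2.2;0 0 0 0 -.1 0 2.2;0 0 0 0 -.1 0 2.2;0 0 0 0 0 0 2.2;0 0 0 0 0 0 2.2;0 0 0 0 0 0 2.2;0 0 0 0 0 0 2.2;0 0 0 0 0 0 2.2;0 0 0 0 0 0 2.2;0 0 0 0 0 0 2.2'
python3 - <<'E'
from h import *
d=grab('wrist','w7.png'); roi=np.ones((400,640),bool); ribs(d,roi); s=arm.state(); print(fx(s['eef_pos']),s['eef_pos'],s['wrist_force'],s['opening'])
E
```

```text
time: 15.65
eef_pos: [0.4486, 0.0846, 0.0436]
eef_rot: [0.001, 0.694, 0.72, 0.001]
wrist_force: [5.3, 0.1, -2.3]
opening: 0.0221
yellow 3217 x [ 8.7 13.3 17.9] y [ 93.1 124.2 150.2] z 0.0627 world [0.4559 0.0895 0.0627]
[0.00588618 0.11946194] [0.44858267 0.0845964  0.0435442 ] [ 6.94848177 -0.58432335 -1.61846291] 0.022268750898026723
```

```bash
python3 -m jog '0 0 0 0 .4 0 2.6;0 0 0 0 .4 0 2.6;0 0 0 0 0 0 2.8;0 0 0 0 0 -2 3;0 0 0 0 0 -3 3;0 0 0 -6 .4 0 3;0 0 0 -6 .4 0 3;0 0 0 -6 .4 0 3;0 0 0 -6 .4 0 3;0 0 0 0 0 0 3'
python3 - <<'E'
from h import *
d=grab('wrist'); roi=np.ones((400,640),bool); ribs(d,roi); s=arm.state(); print(fx(s['eef_pos']),s['eef_pos'],s['wrist_force'],s['opening'])
E
```

```text
time: 16.95
eef_pos: [0.4802, -0.1578, 0.0932]
eef_rot: [0.0, 0.696, 0.718, 0.0]
wrist_force: [0.1, 1.2, -0.1]
opening: 0.0296
red 825 x [59.  63.3 67.7] y [-28.7 -20.  -11.6] z 0.0625 world [ 0.5109 -0.0526  0.0625]
[ 0.02837733 -0.12183987] [ 0.47974423 -0.15573956  0.0930218 ] [-0.48290898  0.29946078 -0.50781194] 0.029841284266436913
```

```bash
python3 - <<'E'
from h import *
d=grab('wrist','w8.png'); P=pts(d); F=fx(P)*1000
m=(abs(P[...,2]-.0625)<.003)&(F[...,1]<-85)&(F[...,1]>-155)&(F[...,0]>5)&(F[...,0]<80)
print(m.sum(),np.percentile(F[m],[2,50,98],axis=0), cv2.cvtColor(d['img'],cv2.COLOR_RGB2HSV)[m].mean(0))
E
```

```text
1886 [[  24.43136364 -147.99556304]
 [  29.07275207 -117.72088   ]
 [  33.88768233  -90.57969535]] [66.66065748 82.28101803 74.29533404]
```

View pics/w8.png

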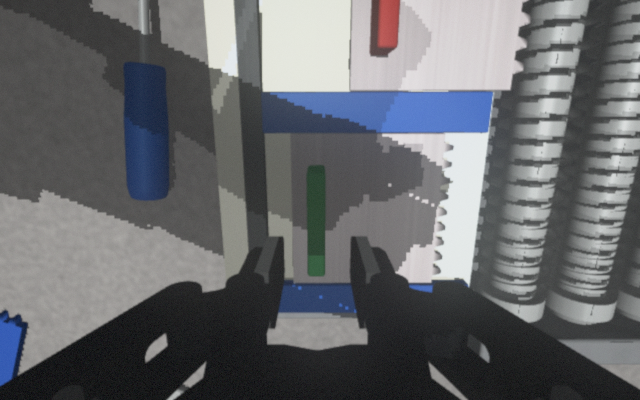

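```bash
sed -i "s/hsv\[...,1\]>110/hsv[...,1]>60/" h.py; python3 -m jog '0 0 0 0 0 2.5 2.6;0 0 0 0 0 2 2.6;0 0 0 0 0 .5 2.2;0 0 0 0 0 0 2.2;0 0 0 0 1 0 2.2;0 0 0 0 1 0 2.2;0 0 0 0 .8 0 2.2;0 0 0 0 .3 0 2.2;0 0 0 0 .2 0 2.2;0 0 0 0 0.1 0 2.2'
python3 -m jog '0 0 0 0 .1 0 2.2;0 0 0 0 .1 0 2.2;0 0 0 0 0 0 2.2;0 0 0 0 0 0 2.2;0 0 0 0 0 0 2.2;0 0 0 0 0 0 2.2;0 0 0 0 0 0 2.2;0 0 0 0 0 0 2.2;0 0 0 0 0 0 2.2;0 0 0 0 0 0 2.2'
python3 - <<'E'
from h import *
d=grab('wrist','w9.png'); roi=np.ones((400,640),bool); ribs(d,roi); s=arm.state(); print(fx(s['eef_pos']),s['eef_pos'],s['wrist_force'],s['opening'])
E
```

```text
time: 18.3
eef_pos: [0.5138, -0.1532, 0.0432]
eef_rot: [-0.0, 0.694, 0.72, -0.0]
wrist_force: [-6.2, -1.5, 5.5]
opening: 0.0216
time: 19.55
eef_pos: [0.514, -0.1531, 0.0432]
eef_rot: [-0.002, 0.694, 0.72, -0.001]
wrist_force: [-13.9, -2.3, 10.6]
opening: 0.0218
red 869 x [59.  63.6 68.3] y [-29.8 -25.7 -21.4] z 0.0625 world [ 0.5115 -0.0584  0.0625]
green 3281 x [53.5 58.2 62.8] y [-147.8 -116.5  -90.4] z 0.0625 world [ 0.5094 -0.1493  0.0625]
[ 0.06265421 -0.12038011] [ 0.51394636 -0.15304705  0.04315068] [-13.74027325  -3.03896337  10.09775103] 0.021996242174117216
```

```bash
python3 -m jog '0 0 0 0 -.6 0 2.2;0 0 0 0 -1 0 2.2;0 0 0 0 -1 0 2.2;0 0 0 0 -1 0 2.2;0 0 0 0 -.8 0 2.2;0 0 0 0 -.5 0 2.2;0 0 0 0 -.4 0 2.2;0 0 0 0 -.3 0 2.2;0 0 0 0 -.1 0 2.2;0 0 0 0 0 0 2.2'
python3 -m jog '0 0 0 0 -.1 0 2.2;0 0 0 0 -.1 0 2.2;0 0 0 0 -.1 0 2.2;0 0 0 0 0 0 2.2;0 0 0 0 0 0 2.2;0 0 0 0 0 0 2.2;0 0 0 0 0 0 2.2;0 0 0 0 0 0 2.2;0 0 0 0 0 0 2.2;0 0 0 0 0 0 2.2'
python3 - <<'E'
from h import *
d=grab('wrist'); roi=np.ones((400,640),bool); ribs(d,roi); s=arm.state(); print(fx(s['eef_pos']),s['eef_pos'],s['wrist_force'],s['opening'])
E
```

```text
time: 20.85
eef_pos: [0.4591, -0.1552, 0.0433]
eef_rot: [-0.0, 0.694, 0.72, -0.0]
wrist_force: [2.3, -0.3, 0.5]
opening: 0.0217
time: 22.1
eef_pos: [0.457, -0.1553, 0.0435]
eef_rot: [0.001, 0.694, 0.72, 0.001]
wrist_force: [6.9, 1.7, 0.0]
opening: 0.022
red 1075 x [58.1 62.  67.8] y [-29.8 -25.7 -21.2] z 0.0622 world [ 0.5099 -0.0584  0.0622]
green 3303 x [ 8.5 13.1 17.9] y [-147.6 -116.2  -90.3] z 0.0627 world [ 0.4643 -0.1506  0.0627]
[ 0.0056643  -0.12054953] [ 0.45699947 -0.15526755  0.04349663] [ 6.96802827  2.17938507 -0.17884291] 0.02220545997269973
```

```bash
python3 -m jog '0 0 0 0 .4 0 2.6;0 0 0 0 .4 0 2.6;0 0 0 0 0 0 2.8;0 0 0 0 0 -2 3;0 0 0 0 0 -5 3;0 0 0 0 -3 -5 3;0 0 0 0 -3 -5 3;0 0 0 0 -3 -5 3;0 0 0 0 -3 -2 3;0 0 0 0 0 0 3'
python3 - <<'E'
from h import *
w=grab('wrist'); ribs(w,np.ones((400,640),bool)); d=grab('top','t2.png'); roi=np.zeros((400,640),bool); roi[150:215,265:412]=1; ribs(d,roi); s=arm.state(); print(s['eef_pos'],s['wrist_force'],s['time'])
cv2.imwrite('pics/t2c.png',np.hstack([d['img'],w['img']])[:,:,::-1][:, :1280:1][::1][:, :].copy()[::1] if 0 else np.vstack([cv2.resize(d['img'][90:290,160:560],(640,320)),cv2.resize(w['img'],(448,280)) if 0 else cv2.copyMakeBorder(cv2.resize(w['img'],(448,280)),0,0,0,192,0)])[:,:,::-1])
E
```

```text
time: 23.4
eef_pos: [0.3435, -0.1595, 0.2847]
eef_rot: [0.001, 0.695, 0.719, 0.0]
wrist_force: [0.7, -0.0, -0.6]
opening: 0.0298
red 755 x [57.8 61.8 67.7] y [-28.1   1.2  28.2] z 0.0625 world [ 0.5087 -0.0316  0.0625]
green 464 x [ 8.5 12.8 17.7] y [-146.8 -118.6  -91.7] z 0.0626 world [ 0.4641 -0.1531  0.0626]
yellow 76 x [ 6.8 11.3 15.9] y [ 90.  120.6 148. ] z 0.0622 world [0.4546 0.0859 0.0622]
red 71 x [56.3 61.6 66.1] y [-27.7   2.7  27.8] z 0.0615 world [ 0.5082 -0.0301  0.0615]
green 42 x [ 6.7 10.3 14.6] y [-130.8 -111.3  -92.2] z 0.0614 world [ 0.4611 -0.1458  0.0614]
[ 0.34431352 -0.15930214  0.28302186] [ 0.20888476 -0.74780664 -0.48700992] 23.5
```

View pics/t2c.png

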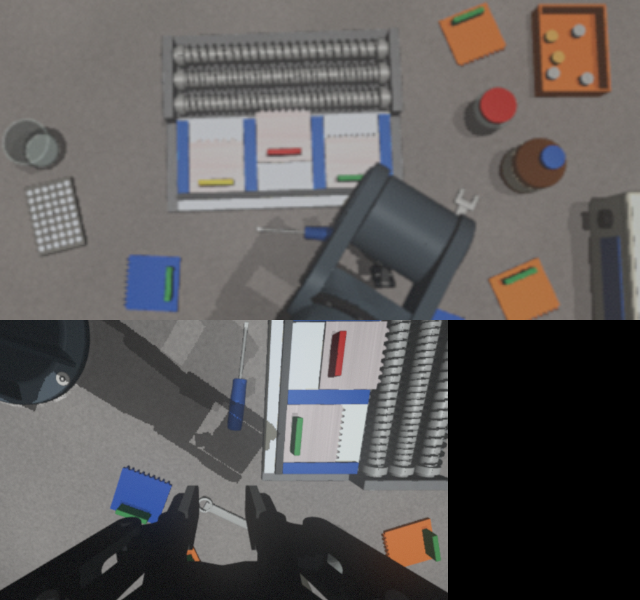

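```bash
python3 -c "
from bench import arm
print(arm.job_done())"
```

```text
the job is handed in; nothing more can be done
None
```

The red leaf is the one that fits. It is fully home in the front screw, and the yellow and green leaves are drawn back against the rear stop. I handed the job in at about 23.5 s of the 51 s allowed.

- **Testing:** I slid each leaf against the screw with the open jaws straddling its rib. Red stopped hard with its rib at about x = 63.8 mm in my measured frame, under about 16 N. Yellow stopped at 58.4 mm and green at 58.2 mm, about 5.5 mm short of red.
- **Drawing back:** I drew yellow and green back until they stalled on the stop at about 13 mm under about 7 N, well above their sliding friction.
- **Order:** Yellow was drawn back before green was tested. By then red was already home and yellow was known not to fit.
- **Last check:** In the final pictures red stands 49.6 to 50.5 mm ahead of the other two, and 50 mm is expected. The gripper was clear of everything. I saw no change in the other things on the bench, though the arm hid part of the top view.
- **Disagreement:** My fixture frame read about 1 mm off at the rear stop. A rough reading of the screw's position disagreed with that by about 2 mm, so I relied on the difference between the leaves. Readings of red's rib from farther away came out 1 to 2.5 mm lower than the close-up ones. The rear leaves' readings dropped too in the top view, but green's hardly changed in the wrist view.

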